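# Turn the rebated block so its square end meets the stop

### The arm

A 6-joint arm with a two-finger parallel gripper is mounted at the origin on a cart in front of the work surface, level with it; the furniture and walls round the work are solid. World frame = base frame: x ahead of the robot, y to its left, z up, the work surface at z = 0. Lengths are in m, angles in rad, forces in N, time in s.
With the tool pointing down it reaches from about 0.25 to 0.775 m from the base axis. Payload 4 kg.
Tool frame: the origin (TCP) lies at the very end of the fingers, on their centre line; the grasp point (between the pads) lies 19 mm behind it; z points along the fingers, y is the line along which they close (so a half turn about z gives the same grasp; the last joint's range is limited). The gripper opens to 94 mm and grips with 3 to 60 N. Pads are 16 mm wide; open, the fingers measure 119 mm over their backs; the gripper's body (75 mm by 177 mm) begins 78 mm behind the grasp point.
Start: joints at [1.051, 0.087, 1.371, -0, 1.684, -0.103], TCP at [0.223, 0.503, 0.206] pointing down, gripper open.
Joint ranges: [-3.1, 3.1], [-0.76, 2.03], [0.27, 2.55], [-1.08, 4.22], [0.17, 2.65], [-2.57, 2.57]. Speed limits (rad/s): [2.79, 2.79, 3.14, 3.14, 3.14, 3.14].

### API

Orientations are given as a 3x3 rotation matrix whose columns are the frame's x, y, z axes.
In Python, from station import manip gives the robot as it stands. The module is installed in compiled form; this text tells all that it offers. Calls block until the motion is done:
- manip.reach(position, orientation): joint-space move of the TCP to a pose.
- manip.move_straight(position, orientation=None, v=0.15, stop_force=None): straight line of the TCP; orientation=None keeps the orientation; v is the mean speed in m/s. With stop_force (N) it stops when the force on the tool has changed by that much, and returns True; else False.
- manip.goto_joints(angles): joint-space move.
- manip.gripper_to(opening, effort=None): finger opening in m; effort is the grip in N (None keeps the last); returns when the fingers have stopped.
- manip.hold(seconds).
- manip.ik(position, orientation): joint angles nearest the present ones, or None.
- manip.get_image(name): name is "scene" or "top" or "wrist"; returns (picture, depth): 384x512x3 uint8, red, green, blue; 384x512 float32, m along the optical axis (not along the pixel's ray), 0 where there is no reading.
- manip.camera_model(name): a dict with "fovy" (degrees; the focal length in pixels is half the picture's height over the tangent of half this angle, whatever the lens; pixels are square), "cx", "cy" (the principal point, pixels), "k1" (the pictures are not rectified: a ray, as slopes to the right and down, at radius r is drawn at 1 + k1 r^2 times it, then the intrinsics apply), "rvec" (rotation vector, rad) and "tvec" (3), from world to camera coordinates, as OpenCV has them; the wrist camera has in their place "mount" (4x4, takes a point from camera to tool coordinates, whose origin is the TCP and whose axes are the flange's). Camera axes: x right, y down, z forward; pixel columns grow to the right and rows downward; lengths in m; the calibration is good to about 2 mm. A picture is of the moment at which its call begins: read the wrist's pose just before it. camera_model takes no time and is no camera call.
A pose or a line that the arm cannot do raises manip.IKError and nothing moves.
- manip.close_job(): hands the job in; it is judged then, once.
Trained networks look in the newest picture that a camera, given by its name, has taken for a name from the list of things; names that differ only in an ending like _2 or _b are one class to them, and where a whole thing is asked for, a point or a joint stands for the part that bears it (a point fixed in the world has none). Each returns a list of dicts, best first, with "p" (0 to 1); they miss things now and then, are a little off and sometimes report something else, mostly with a low value. They report only what shows in the picture. A call takes as long as a camera call. They do not tell look-alikes from the thing itself.
- manip.regions_of(camera, target): "mask" (384x512 bool, what is visible of it) and "location" ([column, row] in pixels, amid what is visible of it).
- manip.place_of(camera, target): "location" ([column, row] in pixels: a listed point, or the origin of a listed thing).
Readings, each from a call of its own:
- manip.current_time_s(): time.
- manip.current_qpos(): joint angles.
- manip.current_qd(): joint speeds.
- manip.current_effort(): joint torques, N m.
- manip.current_eef_pos(): TCP position.
- manip.current_eef_rot(): TCP orientation.
- manip.current_wrist_force(): force on the tool from outside, world axes, zero at the start.
- manip.current_wrist_torque(): the same for the moment, N m.
- manip.current_grip_width(): finger opening in m.
- manip.current_grasp_force(): force on a finger pad.
Only numpy, scipy, OpenCV 4.12 (cv2) and the standard library are available. Lean on these libraries where they do the work, as an engineer would, in place of code of your own. Each camera call takes 0.05 s, during which the arm holds its last target. There are 200 camera calls.

### The job

On the plywood stop board lies a hardwood block that has had its first pass: a step is cut into one end, the other end is still square. Turn the block so that its square end faces the upright steel fence, and set it flat on the board with that square end flush against the fence and well within the fence's length, ready for the next pass. Let go of it, and leave the plain block without a step where it lies on the bench.

Things in the scene. Friction and masses are not known exactly. Their poses are not given: they have to be found in the camera images.
- stepped_block: Loose reddish-brown hardwood workpiece, 100 (x) x 44 (y) x 40 mm high, 0.08 to 0.17 kg. Its -x end has a step cut into the top: the last 25 mm are only 20 mm high. Its +x end is the square end, full height. Origin: centre of the underside. At the start it lies flat on the stop board, step up, clear of the fence and roughly crosswise, square end to the left facing the fence (board's +y).
- square_end (a point): Middle of the lower edge of the block's square end: 50 mm along +x from the block's origin, at its underside. Axes as the block's.
- stop_board: Stop board fixed to the bench: plywood base 220 (x) x 180 (y) x 12 mm high with a bent steel angle along its far side as fence. The fence upright is 4 mm thick, 180 mm long along y, and stands 36 mm above the top of the base; the angle's foot and screws lie behind it. Origin: centre of the underside of the base, on the bench; +x points squarely at the fence, away from the robot. The face of the fence that the work meets is at x = +75 mm, the top of the base at z = 12 mm.
- fence_face (a point): Middle of the foot of the fence face that the work meets, at the top of the base (75 mm along +x and 12 mm above the stop board's origin). Axes as the stop board's.
- plain_block: A plain pine block, 45 (x) x 90 (y) x 40 mm, without a step, lying loose on the bench away from the stop board. A bystander, to be left alone. Origin: centre of its underside.
Things that resemble listed ones, but are neither listed nor needed, are in the scene too. Leave any turquoise look-alike of the stepped_block alone.

How it is judged:
By the outcome, as a careful person would: the job done as asked, in the order asked, and still so for the second after the job is handed in, with the robot touching nothing.
It also fails if it takes over 35 s, if anything falls off the work surface, if the arm or the gripper's body presses on something with over 40 N, if the wrist force passes 120 N, or if a joint passes its speed limit or range.

## Working session

There is one attempt and no reset: what is moved stays moved. The work goes in short steps, each a Python script; the robot and the scene stay as the last script left them, time stands still between calls to the robot, and variables do not carry over. Pictures are saved under pics/ and viewed, at most 10 in all, crops included, and the job is handed in when it is done.

```bash
mkdir -p pics; cat > h.py <<'E'
import numpy as np, cv2
from station import manip
def cam(name):
    c=manip.camera_model(name); f=192/np.tan(np.radians(c["fovy"])/2)
    if "mount" in c:
        T=np.eye(4);T[:3,:3]=manip.current_eef_rot();T[:3,3]=manip.current_eef_pos();T=T@np.array(c["mount"])
    else:
        R=cv2.Rodrigues(np.array(c["rvec"],float))[0];T=np.eye(4);T[:3,:3]=R.T;T[:3,3]=-R.T@np.array(c["tvec"]).ravel()
    return c,f,T
def shot(name):
    m=cam(name); im,d=manip.get_image(name); return im,d,m
def cloud(d,m):
    c,f,T=m; v,u=np.mgrid[0:d.shape[0],0:d.shape[1]].astype(float)
    x=(u-c["cx"])/f;y=(v-c["cy"])/f; X,Y=x.copy(),y.copy()
    for _ in range(20):
        s=1+c["k1"]*(X*X+Y*Y); X,Y=x/s,y/s
    P=np.stack([X*d,Y*d,d],-1)@T[:3,:3].T+T[:3,3]; P[d<=0]=np.nan
    return P
E
python3 - <<'E'
from h import *
for n in("top","scene"):
    im,d,m=shot(n); cv2.imwrite(f"pics/{n}0.png",im[:,:,::-1]); np.savez(f"{n}0.npz",im=im,P=cloud(d,m))
    P=cloud(d,m)
    for t in("stepped_block","stop_board","plain_block"):
        for r in manip.regions_of(n,t)[:4]:
            print(n,t,round(r["p"],2),r["location"],np.nanmedian(P[r["mask"]],0).round(3),r["mask"].sum())
    for t in("stepped_block","square_end","fence_face","stop_board"):
        print(n,t,[(round(r["p"],2),np.round(r["location"])) for r in manip.place_of(n,t)[:4]])
print(manip.current_time_s())
a=[cv2.imread(f"pics/{n}0.png") for n in("top","scene")]
E
```

```text
top stepped_block 0.75 [218.0, 226.3] [0.435 0.18  0.051] 798
top stepped_block 0.7 [136.3, 208.3] [0.481 0.376 0.038] 974
top stop_board 0.71 [208.5, 208.5] [0.483 0.203 0.012] 5783
top plain_block 0.88 [372.0, 201.5] [ 0.484 -0.187  0.039] 765
top stepped_block [(0.73, array([140., 204.])), (0.55, array([220., 226.]))]
top square_end [(0.85, array([144., 232.]))]
top fence_face [(0.7, array([214., 181.]))]
top stop_board []
scene stepped_block 0.96 [185.9, 161.7] [0.469 0.362 0.03 ] 485
scene stop_board 0.96 [223.2, 192.0] [0.477 0.184 0.011] 2872
scene plain_block 0.74 [330.5, 272.8] [ 0.473 -0.198  0.038] 989
scene stepped_block [(0.89, array([219., 200.])), (0.66, array([189., 165.]))]
scene square_end [(0.78, array([175., 174.])), (0.77, array([210., 191.])), (0.71, array([241., 185.]))]
scene fence_face [(0.58, array([244., 182.]))]
scene stop_board [(0.9, array([219., 196.])), (0.29, array([219., 202.]))]
0.8
```

View pics/top0.png

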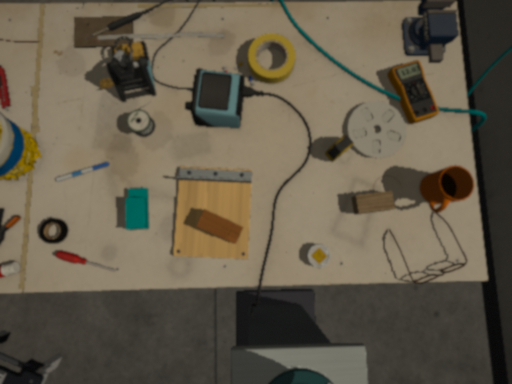

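View pics/scene0.png

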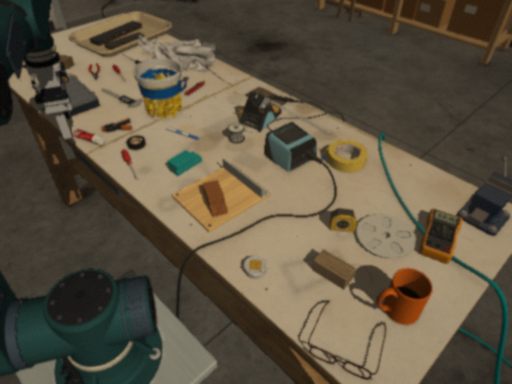

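Both pictures show three candidates:
- The reddish-brown block on the board, top (218,226) and scene (213,197).
- The turquoise look-alike, top (136,208).
- The pine plain block, top (372,201).

By the description I choose the reddish one on the board. Next I check it in a close crop and measure it by depth.

```bash
python3 - <<'E'
import numpy as np,cv2
t=np.load("top0.npz");s=np.load("scene0.npz")
a=cv2.resize(t["im"][160:265,160:265],(400,400),interpolation=2)
b=cv2.resize(s["im"][150:235,165:275],(400,400),interpolation=2)
cv2.imwrite("pics/crop.png",np.hstack([a,b])[:,:,::-1])
for n,D in(("top",t),("scene",s)):
    P=D["P"];reg=(abs(P[...,0]-.46)<.15)&(abs(P[...,1]-.195)<.12)
    im=D["im"].astype(int); red=reg&(P[...,2]>.022)&(P[...,0]<.52)
    for lo,hi in((.022,.027),(.027,.037),(.037,.046),(.046,.06)):
        q=red&(P[...,2]>lo)&(P[...,2]<hi);print(n,lo,q.sum(),P[q].mean(0).round(4) if q.any() else'')
    q=red&(P[...,2]>.046); r=cv2.minAreaRect((P[q][:,:2]*1000).astype(np.float32));print("topface",r,cv2.boxPoints(r).round())
    q=red&(P[...,2]>.024); r=cv2.minAreaRect((P[q][:,:2]*1000).astype(np.float32));print("all",r,cv2.boxPoints(r).round())
    f=reg&(P[...,2]>.03)&(P[...,0]>.5); r=cv2.minAreaRect((P[f][:,:2]*1000).astype(np.float32));print("fence",f.sum(),r,P[f].max(0))
    w=reg&(abs(P[...,2]-.012)<.005); r=cv2.minAreaRect((P[w][:,:2]*1000).astype(np.float32));print("board",r,cv2.boxPoints(r).round())
E
```

```text
top 0.022 0 
top 0.027 201 [0.4188 0.1456 0.0313]
top 0.037 5 [0.4237 0.157  0.0419]
top 0.046 612 [0.4403 0.1903 0.0513]
topface ((440.395751953125, 190.38827514648438), (74.56832885742188, 43.9620361328125), 64.03792572021484) [[404. 166.]
 [444. 147.]
 [476. 214.]
 [437. 234.]]
all ((435.03521728515625, 179.12417602539062), (99.6259994506836, 43.99869155883789), 64.31182098388672) [[394. 144.]
 [433. 125.]
 [476. 214.]
 [437. 234.]]
fence 198 ((549.0327758789062, 192.53036499023438), (178.72633361816406, 5.170101642608643), 86.11106872558594) [0.55659526 0.28173433 0.0512408 ]
board ((448.7176208496094, 178.97079467773438), (219.94729614257812, 264.5633544921875), 86.28950500488281) [[310.  78.]
 [574.  61.]
 [588. 280.]
 [324. 297.]]
scene 0.022 22 [0.4131 0.1531 0.0243]
scene 0.027 163 [0.4185 0.1508 0.0311]
scene 0.037 51 [0.4209 0.165  0.042 ]
scene 0.046 315 [0.4382 0.1879 0.0506]
topface ((438.8935852050781, 188.9503936767578), (78.45088195800781, 43.97480392456055), 64.67488861083984) [[402. 163.]
 [442. 144.]
 [476. 215.]
 [436. 234.]]
all ((433.62847900390625, 178.05487060546875), (102.37632751464844, 44.445465087890625), 64.19080352783203) [[391. 142.]
 [431. 122.]
 [476. 214.]
 [436. 234.]]
fence 212 ((547.4898071289062, 192.13726806640625), (179.83058166503906, 7.868386745452881), 86.64330291748047) [0.55637515 0.28168591 0.0505069 ]
board ((449.4190979003906, 179.05441284179688), (222.37640380859375, 264.8709411621094), 86.18462371826172) [[310.  77.]
 [574.  59.]
 [589. 281.]
 [325. 299.]]
```

View pics/crop.png

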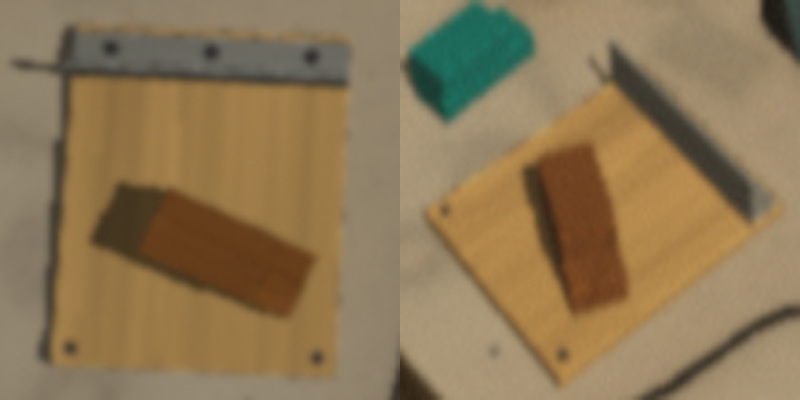

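The crop shows the reddish block with its tall part up at the left end, and the fence along the top edge of the board. Depth puts the low step (z≈0.031) at the right (−y) end, so the square end is at +y and the block yaw is about 64°. The board yaw is about −3.7°. I'll refine this with a wrist picture from above.

```bash
cat >> h.py <<'E'
def Rt(yaw,flip=1):
    c,s=np.cos(yaw),np.sin(yaw); return np.array([[flip*c,flip*s,0],[flip*s,-flip*c,0],[0,0,-1.]])
E
python3 - <<'E'
from h import *
for f in(1,-1):
    for y in(64.3,-3.8):
        q=manip.ik([.45,.19,.2],Rt(np.radians(y),f)); print(f,y,None if q is None else np.round(q,2))
manip.reach([.43,.19,.33],Rt(np.radians(64.3)) if manip.ik([.43,.19,.33],Rt(np.radians(64.3))) is not None else Rt(np.radians(64.3),-1))
im,d,m=shot("wrist"); P=cloud(d,m); np.savez("w0.npz",im=im,P=P); cv2.imwrite("pics/w0.png",im[:,:,::-1])
reg=(abs(P[...,0]-.46)<.15)&(abs(P[...,1]-.195)<.12)
for lo,hi in((.024,.04),(.044,.06)):
    q=reg&(P[...,2]>lo)&(P[...,2]<hi)&(P[...,0]<.52); print(q.sum(),P[q].mean(0).round(4))
q=reg&(P[...,2]>.024)&(P[...,0]<.52);r=cv2.minAreaRect((P[q][:,:2]*1000).astype(np.float32));print(r)
f=reg&(P[...,2]>.03)&(P[...,0]>.52)
if f.any():
    A=P[f]; k=np.polyfit(A[:,1],A[:,0],1); print("fence",f.sum(),k,np.degrees(np.arctan(k[0])),A[:,1].min(),A[:,1].max(),cv2.minAreaRect((A[:,:2]*1000).astype(np.float32)))
print(manip.current_time_s(),manip.current_qpos())
E
```

```text
1 64.3 [ 0.28 -0.05  1.52 -0.    1.67  0.73]
1 -3.8 [ 0.28 -0.05  1.52 -0.    1.67  1.92]
-1 64.3 [ 0.28 -0.05  1.52 -0.    1.67 -2.41]
-1 -3.8 [ 0.28 -0.05  1.52 -0.    1.67 -1.22]
300 [0.4224 0.1511 0.0318]
1185 [0.4426 0.1924 0.0519]
((426.5848083496094, 184.68289184570312), (99.4024429321289, 161.2847900390625), 64.6009750366211)
fence 475 [0.06692873 0.53556933] 3.8290233864575036 0.10406247822222223 0.28247449387301465 ((549.3760375976562, 193.19190979003906), (178.8394012451172, 4.938697814941406), 86.2096176147461)
2.3167 [ 2.96991919e-01 -8.14414928e-02  1.29600147e+00  3.13783170e-04
  1.92814408e+00  7.43670792e-01]
```

View pics/w0.png

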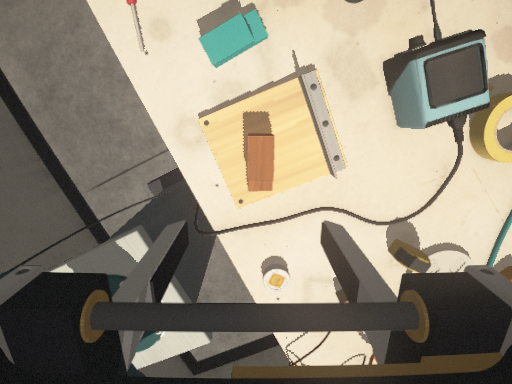

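The wrist picture shows the reddish block at about (260,160). Its dark patch at (257,122) is shadow, the fence runs from (308,70) to (340,170), and nothing blocks the grasp. I'll pick the block up, turn it and set it down just short of the fence.

```bash
python3 - <<'E'
from h import *
yb=np.radians(64.4); yt=np.radians(-3.8)
g=np.array([.438,.1845]); b=lambda y:np.array([np.cos(y),np.sin(y)])
manip.gripper_to(.09)
manip.reach([*g,.10],Rt(yb)); print(manip.move_straight([*g,.019],v=.1,stop_force=15))
manip.gripper_to(.02,20); print("w",manip.current_grip_width(),manip.current_grasp_force())
manip.move_straight([*g,.10],v=.15)
face=np.array([.5465,.190]); t=face-(.045+.014)*b(yt)
manip.reach([*t,.10],Rt(yt))
print("w",manip.current_grip_width())
manip.move_straight([*t,.035],v=.15)
print("down",manip.move_straight([*t,.016],v=.03,stop_force=5),manip.current_eef_pos())
p=manip.current_eef_pos(); d=np.array([*b(yt),0])
print("push",manip.move_straight(p+d*.03,v=.03,stop_force=6),manip.current_eef_pos(),manip.current_wrist_force(),manip.current_time_s())
im,d,m=shot("scene"); cv2.imwrite("pics/s1.png",cv2.resize(im[120:260,140:310],(680,560))[:,:,::-1])
E
```

```text
False
w 0.044160317464004936 19.999842569231987
w 0.04391760679246625
down True [0.48764168 0.19392187 0.0187613 ]
push True [0.48763405 0.19388988 0.01881762] [-1.35414905 -0.31326842  2.90976402] 8.4667
```

View pics/s1.png

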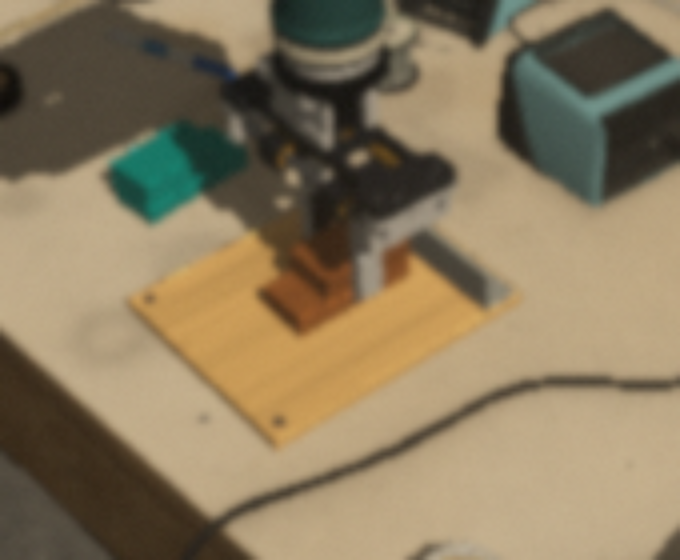

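The picture shows the block held at (340,285), step toward the robot and square end toward the fence, about 1 cm short. The push stopped straight away because the down-press relaxed. I'll relieve that, push home, release, and seat it with a light push on the step end.

```bash
python3 - <<'E'
from h import *
yt=np.radians(-3.8); d=np.array([np.cos(yt),np.sin(yt),0]); Z=np.array([0,0,1.])
p=manip.current_eef_pos().copy(); manip.move_straight(p+Z*.0005,v=.02); manip.hold(.3)
p=manip.current_eef_pos()
print("push",manip.move_straight(p+d*.03,v=.03,stop_force=7),(manip.current_eef_pos()-p)@d,manip.current_wrist_force())
e=manip.current_eef_pos().copy()
manip.gripper_to(.075); manip.move_straight(e+Z*.075,v=.2)
s=e-d*.085
manip.move_straight(s+Z*.075,v=.2); manip.gripper_to(0.0,20)
print("cl",manip.current_grip_width())
s[2]=.020; manip.move_straight(s,v=.15); manip.hold(.2)
print("push2",manip.move_straight(s+d*.045,v=.03,stop_force=6),(manip.current_eef_pos()-s)@d,manip.current_wrist_force())
manip.hold(.3);q=manip.current_eef_pos().copy()
manip.move_straight(q-d*.02,v=.1); manip.move_straight(q-d*.02+Z*.15,v=.2)
manip.reach([.30,.19,.33],Rt(np.radians(-3.8)))
for n in("top","scene","wrist"):
    im,dd,m=shot(n);P=cloud(dd,m); cv2.imwrite(f"pics/{n}2.png",im[:,:,::-1])
    reg=(abs(P[...,0]-.46)<.15)&(abs(P[...,1]-.195)<.12)
    for lo,hi in((.024,.04),(.044,.06)):
        k=reg&(P[...,2]>lo)&(P[...,2]<hi)&(P[...,0]<.542)&(P[...,0]>.42)
        if k.sum()>20: print(n,k.sum(),P[k].mean(0).round(4),cv2.minAreaRect((P[k][:,:2]*1000).astype(np.float32)))
a,b=cv2.imread("pics/top2.png")[160:265,160:265],cv2.imread("pics/scene2.png")[150:235,165:275]
cv2.imwrite("pics/c2.png",np.hstack([cv2.resize(x,(400,400),interpolation=2) for x in(a,b)]))
print(manip.current_time_s())
E
```

```text
push True 0.01562748861321288 [-0.9999602  -0.25961638  3.28028801]
cl 0.0006800331176162509
push2 True 0.019484538632786673 [ 0.25850047 -0.54102817 -0.23083734]
top 223 [0.4652 0.1909 0.0314] ((498.81976318359375, 165.09681701660156), (48.40354919433594, 141.47633361816406), 53.31230545043945)
top 564 [0.5065 0.1912 0.0513] ((506.30218505859375, 161.7630615234375), (106.64512634277344, 71.13349151611328), 89.72045135498047)
scene 249 [0.4829 0.1781 0.0313] ((500.2198486328125, 167.2557830810547), (55.80791473388672, 141.71249389648438), 53.21926498413086)
scene 311 [0.5054 0.1873 0.0501] ((505.10614013671875, 160.14166259765625), (72.91928100585938, 110.96265411376953), 0.040680792182683945)
wrist 502 [0.4604 0.1956 0.032 ] ((460.35638427734375, 195.76416015625), (42.968040466308594, 25.024295806884766), 86.22689819335938)
wrist 1473 [0.5048 0.1932 0.0519] ((504.3529052734375, 193.66184997558594), (43.88245391845703, 64.65560913085938), 86.31573486328125)
16.825
```

View pics/c2.png

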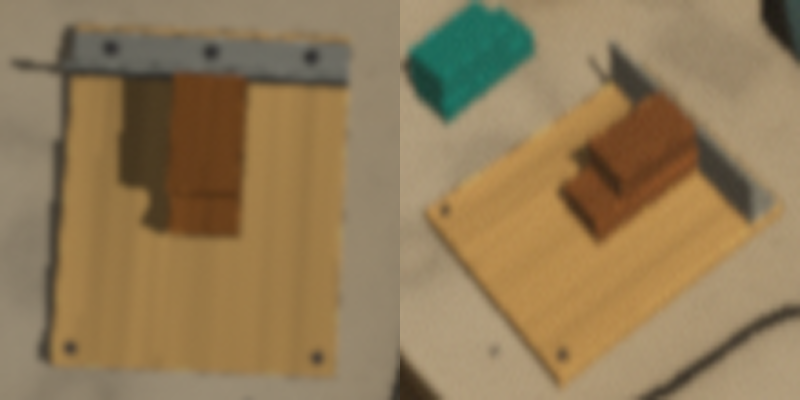

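View pics/wrist2.png

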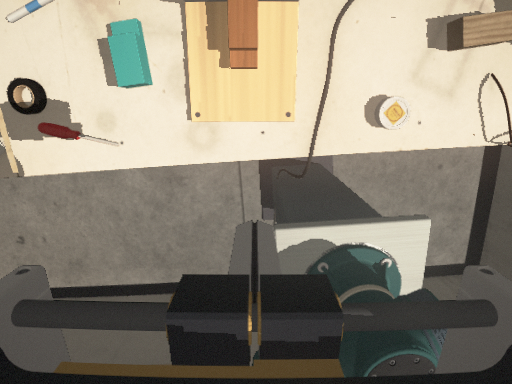

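The block is flat on the board, square end at the fence, step toward the robot, yaw matching the fence to 0.1°. One slower confirming push rules out a gap left by an impact stop, and then I look down at the joint.

```bash
python3 - <<'E'
from h import *
yt=np.radians(-3.8); d=np.array([np.cos(yt),np.sin(yt),0])
end=np.array([.4479,.1957,0]); s=end-d*.03; s[2]=.020
manip.reach([s[0],s[1],.1],Rt(yt)); manip.move_straight(s,v=.15); manip.move_straight(s+d*.012,v=.06); manip.hold(.2)
p0=manip.current_eef_pos()
print("push",manip.move_straight(s+d*.035,v=.012,stop_force=10),(manip.current_eef_pos()-end)@d,manip.current_eef_pos())
q=manip.current_eef_pos().copy(); manip.move_straight(q-d*.02,v=.1); manip.move_straight(q-d*.02+np.array([0,0,.15]),v=.25)
manip.reach([.43,.19,.33],Rt(yt))
im,dd,m=shot("wrist");P=cloud(dd,m)
reg=(abs(P[...,0]-.46)<.15)&(abs(P[...,1]-.193)<.03)&(P[...,2]>.024); A=P[reg]
vv,uu=np.where(reg); print(uu.min(),uu.max(),vv.min(),vv.max(),manip.current_time_s())
lo=reg&(P[...,2]<.04)&(P[...,0]<.5);print(P[lo].mean(0),cv2.minAreaRect((P[lo][:,:2]*1000).astype(np.float32)))
cu,cv_=int(uu.mean()),int(vv.mean())
cv2.imwrite("pics/w3.png",cv2.resize(im[max(0,cv_-60):cv_+60,max(0,cu-60):cu+60],(600,600),interpolation=2)[:,:,::-1])
E
```

```text
push True -0.010484049777707954 [0.43742802 0.19622952 0.01942569]
108 366 84 383 21.8917
[0.45932381 0.19576873 0.03181883] ((459.2216491699219, 195.8248291015625), (42.7380256652832, 22.394935607910156), 86.09635162353516)
```

View pics/w3.png

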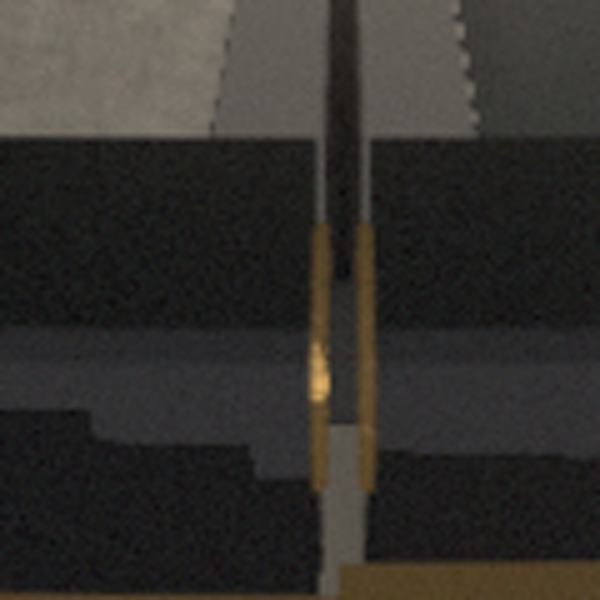

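That crop landed on the gripper, so it tells me nothing. The second push did stop within 0.5 mm of the first (x 0.4374 against about 0.4378), so the block is against a rigid stop. I'll take one proper look at the joint.

```bash
python3 - <<'E'
from h import *
im,d,m=shot("wrist"); cv2.imwrite("pics/w4.png",cv2.resize(im[30:180,170:370],(800,600),interpolation=2)[:,:,::-1]); print(manip.current_time_s())
E
```

```text
21.9417
```

View pics/w4.png

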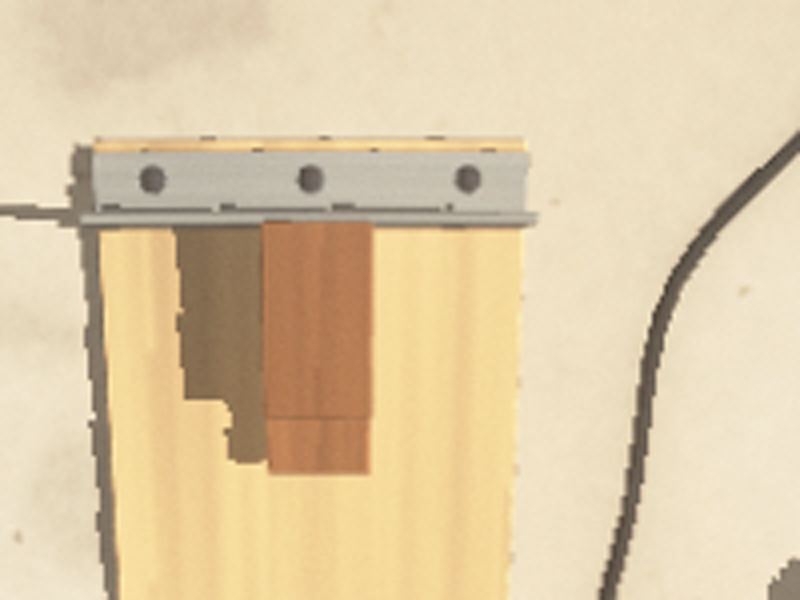

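The crop shows the square end meeting the fence with no gap at (317,222), centred on the fence's length, with the step facing away from it at (318,445) and the gripper clear.

```bash
python3 -c "
from station import manip
print(manip.close_job())"
```

```text
the job is handed in; nothing more can be done
None
```

The stepped block lies flat on the board with its square end flush against the fence near the middle of its length, released with the robot clear; I never touched the plain block, and the job is handed in at about 22 s.

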